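# Drop the slugs from the trap-door hopper into the catch pan and lock the door again

### The arm

A 6-joint arm with a two-finger parallel gripper is mounted at the origin on the work surface. World frame = base frame: x ahead of the robot, y to its left, z up, the work surface at z = 0. Lengths are in m, angles in rad, forces in N, time in s.
With the tool pointing down it reaches from about 0.35 to 0.975 m from the base axis. Payload 17.4 kg.
Tool frame: the origin (TCP) lies at the very end of the fingers, on their centre line; the grasp point (between the pads) lies 19 mm behind it; z points along the fingers, y is the direction in which the jaws open and shut (so a half turn about z gives the same grasp; the last joint's range is limited). The gripper opens to 85 mm and grips with 20 to 120 N. Pads are 22 mm wide; open, the fingers measure 114 mm over their backs; the gripper's body (76 mm by 85 mm) begins 54 mm behind the grasp point. The pads swing forward as they close: fully open they stand 13 mm farther back than shut.
Start: joints at [1.098, 0.116, 1.442, -0, 1.584, -0.038], TCP at [0.284, 0.612, 0.231] pointing down, gripper open.
Joint ranges: [-2.83, 2.83], [-0.83, 2.19], [0.07, 2.5], [-1.14, 4.28], [0.01, 3], [-2.97, 2.97]. Speed limits (rad/s): [1.89, 1.89, 2.22, 3.14, 3.14, 3.14].

### API

Orientations are given as a unit quaternion [w, x, y, z].
In Python, from rig import manip gives the robot as it stands.
- The arm moves only by the tool arm_command, never from a script. Its argument "targets" is one flat list of numbers, 5 for each row, row after row: the shift along the tool's x, y, z as a fraction of full scale, then the turn about the tool's z as a fraction of full scale, then the opening, from -1 (shut) to 1 (fully open). In form: [dx, dy, dz, turn, jaw, dx, dy, dz, turn, jaw, ...]. A call has 1 to 12 rows; each row is the pose to reach, as a shift and turn from the pose commanded when the call began, along the tool's axes at that moment; what a row does not reach only later rows make up. Full scale, the value 1, is 20 cm for a shift and 45 degrees for a turn. A row lasts 1/12 s, in which the tool goes at most 41.7 mm and 7.16 degrees, less where a joint would pass 70% of its speed; a pose out of reach is approached as far as the arm can. A call with a number of a shift or a turn outside -1 to 1 is refused whole. A call with a gripper value outside its range is refused whole. The fingers move at their own pace and stop on an object; "force" is the grip in N (left out, the last holds). Time passes only in rows, so rows that repeat a pose let the fingers close. It gives the time, the measured TCP pose, the force and the opening at its end, in the units of the state.
- manip.state(): the state, without advancing time (a new reading comes with each control period).
- manip.read_camera(name): name is "scene" or "top" or "wrist"; returns the picture (420x560x3 uint8, blue, green, red); there is no depth.
- manip.get_calibration(name): a dict with "camera_matrix" (3x3 intrinsics, pixels), "distortion" ([k1, k2, p1, p2, k3] as OpenCV has them; the pictures are not rectified), "extrinsics" (4x4, takes a point from camera to world coordinates). Camera axes: x right, y down, z forward; pixel columns grow to the right and rows downward; lengths in m; the calibration is good to about 2 mm. A picture is of the moment at which its call begins: read the wrist's pose just before it. get_calibration takes no time and is no camera call; for the wrist camera it gives the pose at the moment of the call.
- manip.job_done(): hands the job in, once; it reports no verdict.
The state is a dict: "clock": time; "joint_pos": joint angles; "joint_vel": joint speeds; "joint_efforts": joint torques, N m; "tool_pos": TCP position; "orientation": TCP orientation; "force": force on the tool from outside, world axes, zero at the start; "moment": the same for the moment, N m; "grip_width": finger opening in m.
Only numpy, scipy, OpenCV 4.12 (cv2) and the standard library are available. Lean on these libraries where they do the work, as an engineer would, in place of code of your own. Each camera call takes 0.05 s, during which the arm holds its last target. There are 200 camera calls.

### The job

Set the blue-handled catch pan flat on the bench, centred under the still locked hopper, with its handle to the front. Then draw the yellow bolt right back and swing the trap door wide open by its red crank, so that all four steel slugs drop into the pan; swing the door fully shut again and push the bolt fully home. Leave the pan with the slugs where it stands under the hopper, and do not disturb the other things on the bench.

Things in the scene. Friction and masses are not known exactly. Their poses are not given: they have to be found in the camera images.
- hopper: White drop-bottom hopper on a stand, fixed. Origin on the bench under the bin's centre, z up, -x = open front, +x = column (x 80 to 112, y +-60, 235 mm high). Bin 80 x 80 mm outside, 72 inside, 152 to 235 mm up, open top. Blue feet on the bench along x at y = +-118 (16 wide, 14 high, x -62 to 112). Bolt bracket at -y side, out to y = -136, lowest 128 mm up. The bay below is free to front and sides.
- hopper_mouth (a point): Centre of the bin's bottom opening (top of the shut trap door), 150 mm above the hopper's origin; axes as the hopper's.
- door (a joint): Trap door angle, rad: 0 shut, grows as the door's -y edge swings down, stop at 1.45. Stiff friction hinge (0.4 N m): it stays where it is left, even loaded with the bolt drawn, and must be swung both ways by its crank. Shut, its underside is 145 mm above the bench.
- door_hinge (a point): Point on the trap door's hinge, which runs along the hopper's x axis at hopper y = +46 mm, 147.5 mm up. Door plate 76 x 88 x 5 mm, reaching from here to -y; axes as the hopper's when shut.
- crank_grip (a point): Middle of the red round handle (14 mm diameter, 54 long, parallel to hopper x, from x -110 to -56; crank arm at x -58) on the door's crank, in front of the bin at hopper x = -86 mm, 110 mm from the hinge line, rigid with the door. Shut: 67 mm to +y of the hinge and 88 above it (leans 0.65 rad from vertical to +y). Door open by a: leans 0.65 - a, so the handle goes over the top towards hopper -y.
- bolt (a joint): Slide of the bolt that locks the door, m: 0 home (tip 18 mm under the door's free edge), grows as it is drawn out along hopper -y, stop at 0.036. The door is free above 0.022. Friction 1.5 N; it stays where it is left. It cannot pass through the door: slide it home only when the door is fully shut.
- bolt_knob (a point): Centre of the yellow knob of the bolt: 34 mm along hopper x, 16 mm along hopper y, 34 mm high. With the bolt home it is at hopper x = 0, y = -106 mm, 182.5 mm above the bench; moves with the bolt. Free space: 57 mm to the bin's wall; the bolt's bar is 38 mm below.
- pan: Loose aluminium catch pan with one long blue handle, 0.24 kg. 130 (x) x 170 (y) mm outside, 40 high, walls 4; origin at the centre of the pan's underside without handle, z up. Handle: flat bar 14 mm wide, 22 high (20 to 42 mm above the underside), along the pan's -x, from the wall to x = -229 mm. It starts at either side of the hopper, all of it on the bench.
- pan_grip (a point): Point on the pan's handle at pan x = -190 mm, y = 0, 31 mm above the underside; with the pan centred under the hopper and its handle to the hopper's front, a gripper here clears the crank handle.
- slug0_center (a point): Centre of one of the four steel slugs (cylinders 24 mm diameter, 24 mm high, about 85 g each), the hopper's load, standing on the shut trap door.
- slug1_center (a point): Centre of one of the four steel slugs (cylinders 24 mm diameter, 24 mm high, about 85 g each), the hopper's load, standing on the shut trap door.
- slug2_center (a point): Centre of one of the four steel slugs (cylinders 24 mm diameter, 24 mm high, about 85 g each), the hopper's load, standing on the shut trap door.
- slug3_center (a point): Centre of one of the four steel slugs (cylinders 24 mm diameter, 24 mm high, about 85 g each), the hopper's load, standing on the shut trap door.
- tray: Bystander: grey divided plastic tray 170 x 125 x 35 mm; origin at the centre of its underside. Loose, not to be moved.
- weight: Bystander: small brass knobbed weight, 36 mm diameter, 42 mm high; origin at the centre of its underside. Loose, not to be moved.
- jar: Bystander: small amber jar with blue cap, 36 mm diameter, 42 mm high; origin at the centre of its underside. Loose, not to be moved.
- crucible: Bystander: white ceramic crucible (cup), 40 mm diameter, 34 mm high; origin at the centre of its underside. Loose, not to be moved.
- vial: Bystander: small clear vial with red cap, 26 mm diameter, 42 mm high, beside the pan's handle; origin at the centre of its underside. Loose, not to be moved.
- reagent: Bystander: white bottle with blue cap, 66 mm diameter, 150 mm high; origin at the centre of its underside. Loose, not to be moved.
- mouse: Bystander: black computer mouse 98 x 58 x 31 mm; origin at the centre of its underside. Loose, not to be moved.

How it is judged:
By the outcome, as a careful person would: the job done as asked, in the order asked, and still so for the second after the job is handed in, with the robot touching nothing.
It also fails if it takes over 72 s, if anything falls off the work surface, if the arm or the gripper's body presses on something with over 40 N, if the wrist force passes 120 N, or if a joint passes its speed limit or range.

## Working session

There is one attempt and no reset: what is moved stays moved. The work goes in short steps, Python scripts to look and compute and a tool call to move; the robot and the scene stay as the last step left them, time stands still between calls to the robot, and variables do not carry over. Pictures are saved under pics/ and viewed, about 8 in all and at most 12, crops included, and the job is handed in when it is done.

Besides the shell and the picture viewer there is one more tool, called after "Request:" by a JSON object that holds its "name" and its "arguments". arm_command: Moves the arm, as the interface text tells. Shift numbers are shares of 20 cm and turn numbers shares of 45 degrees, none past 1 either way. Its arguments: {"type":"object","properties":{"targets":{"type":"array"},"force":{"type":"number"}},"required":["targets"]}

```bash
ls; mkdir -p pics; python3 - <<'E'
from rig import manip
import cv2,numpy as np
print(manip.state())
ims=[]
for n in("scene","top"):
    im=manip.read_camera(n);cv2.imwrite(f"pics/{n}0.png",im)
    c=manip.get_calibration(n);print(n,c)
E
```

```text
pics
{'clock': 0.0, 'joint_pos': array([ 1.09819789e+00,  1.16454144e-01,  1.44225871e+00,  1.23176219e-05,
        1.58399360e+00, -3.78392532e-02]), 'joint_vel': array([ 2.57504538e-04,  7.21843595e-04, -1.28766789e-03,  1.27676170e-03,
        8.86586384e-05, -1.72089009e-03]), 'joint_efforts': array([-5.64293994e-03, -7.32014036e+01, -6.32476473e+01, -4.10785533e-04,
        6.66943146e-03,  5.50649054e-05]), 'tool_pos': array([0.2842473 , 0.61202374, 0.23058771]), 'orientation': array([-1.46553015e-04,  2.15671520e-01,  9.76465814e-01, -5.37309196e-04]), 'force': array([-0.91408565,  0.34607736,  0.61683052]), 'moment': array([0.03867853, 0.09353827, 0.00437456]), 'grip_width': 0.0854627834088442}
scene {'camera_matrix': array([[489.88973704,   0.        , 271.09603855],
       [  0.        , 489.88973704, 210.59817108],
       [  0.        ,   0.        ,   1.        ]]), 'distortion': array([-0.05005341,  0.        ,  0.        ,  0.        ,  0.        ]), 'extrinsics': array([[ 0.71923823,  0.42359405, -0.55069451,  1.33888291],
       [ 0.69470126, -0.44908933,  0.56187982, -0.80658386],
       [-0.00930208, -0.78669362, -0.61727354,  1.03143837],
       [ 0.        ,  0.        ,  0.        ,  1.        ]])}
top {'camera_matrix': array([[479.44593111,   0.        , 287.48935022],
       [  0.        , 479.44593111, 208.04896695],
       [  0.        ,   0.        ,   1.        ]]), 'distortion': array([-0.03793276,  0.        ,  0.        ,  0.        ,  0.        ]), 'extrinsics': array([[-0.025986  , -0.99791955,  0.05900256,  0.498605  ],
       [-0.99940033,  0.02728506,  0.02131899, -0.02829801],
       [-0.02288453, -0.05841319, -0.99803016,  1.66559969],
       [ 0.        ,  0.        ,  0.        ,  1.        ]])}
```

View pics/top0.png

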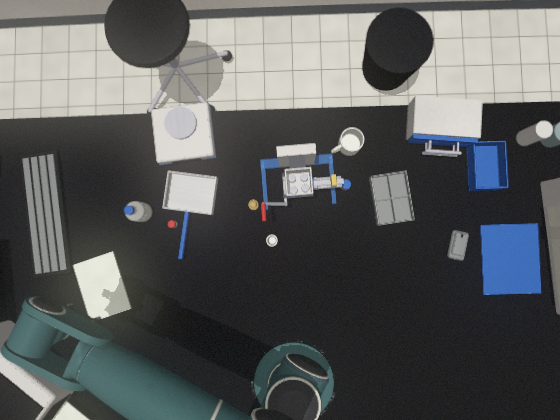

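View pics/scene0.png

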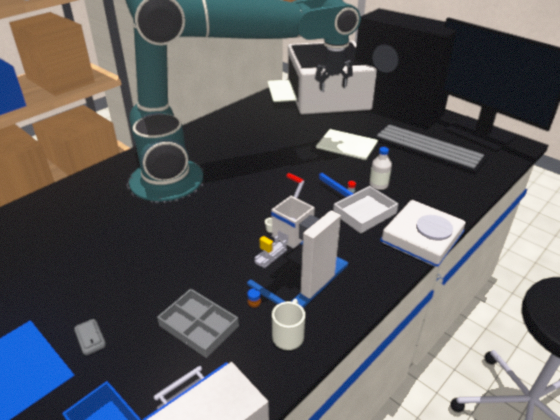

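Top: hopper bin at (298,183), front toward the robot (down); crank handle (264,211), knob (335,182), pan (190,193) with handle to (181,258), vial (172,224), weight (253,205), crucible (272,240), jar (347,184). Scene agrees. Two pictures viewed. Measuring by colour.

```bash
cat > h.py <<'E'
from rig import manip
import cv2,numpy as np
def ray(c,px):
    u=cv2.undistortPoints(np.array(px,float).reshape(-1,1,2),c["camera_matrix"],c["distortion"]).reshape(-1,2)
    E=c["extrinsics"];return E[:3,3],np.c_[u,np.ones(len(u))]@E[:3,:3].T
def plane(c,px,z):
    o,d=ray(c,px);return o+d*((z-o[2])/d[:,2])[:,None]
def blobs(m,amin=4):
    n,l,s,ce=cv2.connectedComponentsWithStats(m.astype(np.uint8))
    return [(s[i,4],ce[i],l==i) for i in range(1,n) if s[i,4]>=amin]
def masks(im):
    h,s,v=[a.astype(int) for a in cv2.split(cv2.cvtColor(im,cv2.COLOR_BGR2HSV))]
    return dict(blue=(h>100)&(h<125)&(s>140)&(v>60),red=((h<8)|(h>172))&(s>150)&(v>60),
      yellow=(h>18)&(h<34)&(s>140)&(v>100),white=(s<60)&(v>140),amber=(h>=8)&(h<20)&(s>120)&(v>60))
def tool(p,yaw=None):
    """shift in tool axes (units of 0.2 m) from present measured pose to TCP p; turn to jaw-axis yaw (rad, world)"""
    from scipy.spatial.transform import Rotation as R
    s=manip.state();q=s["orientation"];M=R.from_quat([q[1],q[2],q[3],q[0]]).as_matrix()
    d=M.T@(np.array(p)-s["tool_pos"])/0.2
    y=np.arctan2(M[1,1],M[0,1]);t=None
    if yaw is not None:
        e=(yaw-y+np.pi/2)%np.pi-np.pi/2; t=-e/(np.pi/4)
    return d.round(3),t,np.degrees(y)
E
python3 - <<'E'
from h import *
im=cv2.imread("pics/top0.png");c=manip.get_calibration("top");m=masks(im)
roi=np.zeros(im.shape[:2],bool);roi[140:265,120:380]=1
for k,z in dict(blue=.03,red=.04,yellow=.2,white=.04,amber=.04).items():
    for a,ce,l in blobs(m[k]&roi,5):
        r=cv2.minAreaRect(np.argwhere(l)[:,::-1].astype(np.float32));b=cv2.boxPoints(r)
        print(k,a,ce.round(1),'z',z,plane(c,[ce],z)[0,:2].round(3),'box px',b.round(0).tolist())
cv2.imwrite("pics/t1.png",cv2.resize(im[145:265,120:370],None,fx=3.2,fy=3.2,interpolation=cv2.INTER_CUBIC))
E
```

```text
blue 62 [346.4 184. ] z 0.03 [ 0.672 -0.197] box px [[341.0, 187.0], [345.0, 178.0], [352.0, 181.0], [348.0, 190.0]]
blue 6 [333.7 197.5] z 0.03 [ 0.627 -0.152] box px [[332.0, 197.0], [335.0, 197.0], [335.0, 198.0], [332.0, 198.0]]
blue 62 [128.1 209.6] z 0.03 [0.605 0.558] box px [[124.0, 206.0], [132.0, 206.0], [132.0, 213.0], [124.0, 213.0]]
blue 177 [182.5 238.8] z 0.03 [0.5   0.369] box px [[178.0, 258.0], [184.0, 212.0], [189.0, 213.0], [182.0, 259.0]]
red 72 [263.  211.8] z 0.04 [0.584 0.09 ] box px [[261.0, 203.0], [265.0, 203.0], [265.0, 220.0], [261.0, 220.0]]
red 27 [170.8 223.8] z 0.04 [0.552 0.407] box px [[167.0, 226.0], [169.0, 220.0], [175.0, 222.0], [173.0, 227.0]]
white 1137 [181.9 149.4] z 0.04 [0.807 0.365] box px [[154.0, 140.0], [213.0, 140.0], [213.0, 162.0], [154.0, 162.0]]
white 265 [348.5 145.3] z 0.04 [ 0.804 -0.208] box px [[331.0, 140.0], [363.0, 139.0], [363.0, 151.0], [331.0, 152.0]]
white 430 [295.8 149.5] z 0.04 [ 0.794 -0.027] box px [[276.0, 146.0], [315.0, 143.0], [316.0, 153.0], [277.0, 157.0]]
white 891 [302.4 182.2] z 0.04 [ 0.681 -0.047] box px [[283.0, 167.0], [330.0, 167.0], [330.0, 195.0], [283.0, 195.0]]
white 1844 [190.  192.3] z 0.04 [0.658 0.339] box px [[162.0, 208.0], [167.0, 169.0], [216.0, 176.0], [211.0, 215.0]]
white 67 [339.4 181.2] z 0.04 [ 0.681 -0.172] box px [[336.0, 176.0], [343.0, 176.0], [343.0, 186.0], [336.0, 186.0]]
white 222 [376.5 194.4] z 0.04 [ 0.633 -0.297] box px [[371.0, 177.0], [379.0, 177.0], [379.0, 223.0], [371.0, 223.0]]
white 60 [277.7 202.6] z 0.04 [0.614 0.039] box px [[265.0, 198.0], [286.0, 198.0], [286.0, 205.0], [265.0, 205.0]]
white 194 [136.  211.1] z 0.04 [0.598 0.527] box px [[126.0, 202.0], [143.0, 202.0], [143.0, 220.0], [126.0, 220.0]]
white 103 [271.6 240. ] z 0.04 [0.488 0.063] box px [[264.0, 240.0], [272.0, 233.0], [279.0, 240.0], [272.0, 248.0]]
```

View pics/t1.png

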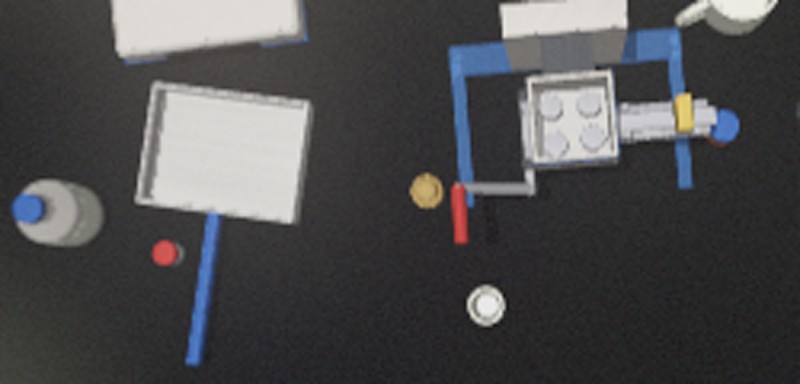

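```bash
python3 - <<'E'
from h import *
c=manip.get_calibration("top")
P=lambda q,z:plane(c,[(np.array(q)+.5)/3.2-.5+[120,145]],z)[0,:2]
pr=lambda n,*a:print(n,*[x.round(4) for x in a])
lf=[P((458,60),.014),P((469,203),.014)];rf=[P((675,45),.014),P((685,187),.014)]
pr('feet',*lf,*rf)
for f in(lf,rf):d=f[0]-f[1];print('yaw',np.degrees(np.arctan2(d[1],d[0])))
b=[P(q,.235) for q in((526,74),(612,69),(619,160),(531,166))];pr('bin',*b);pr('binc',np.mean(b,0))
d=b[0]-b[1];print('bin y yaw',np.degrees(np.arctan2(d[1],d[0]))-90);
pr('knob',P((683,112),.199));pr('crank',plane(c,[(263,211.8)],.24)[0,:2])
e=[P(q,.24) for q in((457,185),(462,241))];pr('crank ends',*e)
pc=[P(q,.04) for q in((154,82),(311,101),(296,222),(137,203))];pr('pan corners',*pc);pr('panc',np.mean(pc,0))
for i in range(4):print(np.linalg.norm(pc[i]-pc[i-1]))
h=[P(q,.042) for q in((212,215),(193,363))];pr('handle',*h);d=h[0]-h[1];print('yaw',np.degrees(np.arctan2(d[1],d[0])),np.linalg.norm(d))
pr('vial',P((165,253),.042));pr('weight',P((426,190),.04));pr('cruc',P((486,305),.034));pr('jar',P((725,126),.042))
E
```

```text
feet [0.754  0.0888] [0.5981 0.0805] [ 0.7635 -0.1469] [ 0.609  -0.1528]
yaw 3.06436199703971
yaw 2.1795262941461937
bin [0.7047 0.0095] [ 0.707  -0.0713] [ 0.6212 -0.0754] [0.6179 0.007 ]
binc [ 0.6627 -0.0325]
bin y yaw 1.6810188782295512
knob [ 0.6688 -0.1392]
crank [0.5737 0.0755]
crank ends [0.6016 0.0764] [0.5492 0.0729]
pan corners [0.7361 0.415 ] [0.7105 0.2456] [0.5813 0.2638] [0.6063 0.4348]
panc [0.6586 0.3398]
0.13137074676662427
0.17137885193966412
0.13049377111620933
0.17275822973741561
handle [0.5911 0.3535] [0.4343 0.3761]
yaw -8.207639746207507 0.15841523772355356
vial [0.5519 0.4046]
weight [0.6116 0.1242]
cruc [0.4879 0.0636]
jar [ 0.6708 -0.1951]
```

Hopper ≈ (0.663, −0.033), yaw ≈ 2.5°; pan (0.659, 0.340), yaw −8.2°; the crank and knob positions agree with that. Three pictures viewed. Moving above the handle.

```bash
python3 - <<'E'
from h import *
print(tool((.4705,.367,.13),np.radians(81.8)))
E
```

```text
(array([-1.361, -0.718,  0.504]), np.float64(-0.3713721149135368), np.float64(65.08825482889084))
```

Request:
{"name": "arm_command", "arguments": {"targets": [-0.68,-0.36,0.25,0,0,-0.68,-0.36,0.25,0,0,-0.68,-0.36,0.25,0,0,-0.68,-0.36,0.25,0,0,-0.68,-0.36,0.25,0,0,-0.68,-0.36,0.25,0,0]}}

```text
clock: 0.6
tool_pos: [0.3781, 0.4882, 0.1805]
orientation: [-0.0, 0.217, 0.976, -0.001]
force: [-0.6, 0.7, -0.6]
grip_width: 0.0428
```

Request:
{"name": "arm_command", "arguments": {"targets": [-0.68,-0.36,0.25,-0.37,0,-0.68,-0.36,0.25,-0.37,0,-0.68,-0.36,0.25,-0.37,0,-0.68,-0.36,0.25,-0.37,0,-0.68,-0.36,0.25,-0.37,0,-0.68,-0.36,0.25,-0.37,0,-0.68,-0.36,0.25,-0.37,0]}}

```text
clock: 1.18
tool_pos: [0.4702, 0.368, 0.1318]
orientation: [0.0, 0.072, 0.997, 0.0]
force: [-0.1, 0.6, -0.5]
grip_width: 0.0429
```

```bash
python3 - <<'E'
from h import *
c=manip.get_calibration("wrist");im=manip.read_camera("wrist");cv2.imwrite("pics/w1.png",im)
s=manip.state();print(s["clock"],s["tool_pos"],c)
for a,ce,l in blobs(masks(im)["blue"],200):
    r=cv2.minAreaRect(np.argwhere(l)[:,::-1].astype(np.float32));b=cv2.boxPoints(r)
    print(a,ce,b.round(0).tolist(),plane(c,b,.042).round(4).tolist())
E
```

```text
1.2333 [0.46996997 0.36831314 0.13193235] {'camera_matrix': array([[311.43309276,   0.        , 277.45407782],
       [  0.        , 311.43309276, 210.05089753],
       [  0.        ,   0.        ,   1.        ]]), 'distortion': array([-0.04534934,  0.        ,  0.        ,  0.        ,  0.        ]), 'extrinsics': array([[ 1.43426834e-01,  9.44721834e-01,  2.94837922e-01,
         3.94881482e-01],
       [ 9.89660922e-01, -1.36930002e-01, -4.26782631e-02,
         3.78327397e-01],
       [ 5.30701429e-05,  2.97910778e-01, -9.54593718e-01,
         2.74438564e-01],
       [ 0.00000000e+00,  0.00000000e+00,  0.00000000e+00,
         1.00000000e+00]])}
2003 [279.06040939 218.19720419] [[271.0, 161.0], [288.0, 161.0], [288.0, 292.0], [271.0, 292.0]] [[0.428, 0.3687, 0.042], [0.4299, 0.3812, 0.042], [0.5406, 0.3663, 0.042], [0.5385, 0.352, 0.042]]
```

View pics/w1.png

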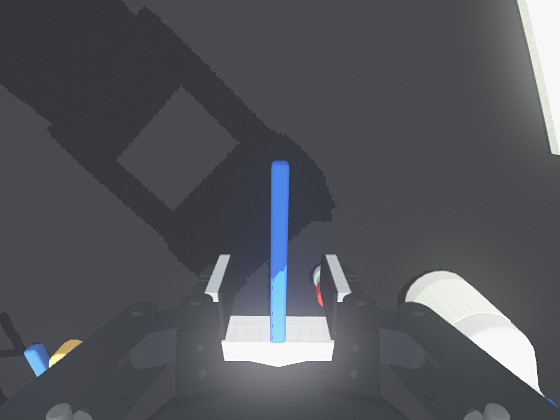

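Wrist view: handle (279,161→340) centred between the fingers and parallel; vial (320,285) is right of the right finger, further along. Four viewed. Descending and gripping.

Request:
{"name": "arm_command", "arguments": {"targets": [0.01,0.004,0.4,0,0,0.01,0.004,0.5,0,0,0.01,0.004,0.57,0,0,0.01,0.004,0.6,0,0,0.01,0.004,0.6,0,-1,0.01,0.004,0.6,0,-1,0.01,0.004,0.6,0,-1,0.01,0.004,0.6,0,-1,0.01,0.004,0.6,0,-1,0.01,0.004,0.6,0,-1,0.01,0.004,0.6,0,-1], "force": 120}}

```text
clock: 2.15
tool_pos: [0.4691, 0.3688, 0.0127]
orientation: [0.001, 0.072, 0.997, 0.001]
force: [-2.6, 3.8, 6.6]
grip_width: 0.0118
```

Request:
{"name": "arm_command", "arguments": {"targets": [0,0,-0.05,0,-1,0,0,-0.1,0,-1,0,0,-0.2,0,-1,0,0,-0.3,0,-1,0,0,-0.35,0,-1,0,0,-0.37,0,-1,0,0,-0.37,0,-1,0,0,-0.37,0,-1]}}

```text
clock: 2.82
tool_pos: [0.4682, 0.3679, 0.0846]
orientation: [-0.0, 0.072, 0.997, -0.0]
force: [-0.8, 0.5, -3.1]
grip_width: 0.0124
```

```bash
python3 - <<'E'
from h import *
s=manip.state();print(s)
im=manip.read_camera("scene");a=im[150:300,220:420]
w=manip.read_camera("wrist")
cv2.imwrite("pics/s2.png",np.hstack([cv2.resize(a,(400,300)),cv2.resize(w,(400,300))]))
g=(.4733,-.0408); print(tool((*g,s["tool_pos"][2]),np.radians(92.5)))
E
```

```text
{'clock': 2.8167, 'joint_pos': array([ 6.23060895e-01,  2.29950736e-02,  1.78156337e+00,  2.86035175e-05,
        1.33784777e+00, -8.03448172e-01]), 'joint_vel': array([ 2.20087548e-05,  1.28552893e-02,  1.13984709e-02, -2.87356122e-04,
       -8.77997988e-04,  7.77604651e-04]), 'joint_efforts': array([ 9.71996815e-04, -6.54816413e+01, -6.32159543e+01, -3.07590952e-01,
       -2.59875236e-01, -5.72835241e-03]), 'tool_pos': array([0.46823777, 0.36785775, 0.08460686]), 'orientation': array([-3.21289137e-04,  7.20843579e-02,  9.97398456e-01, -2.49875703e-04]), 'force': array([-0.75654406,  0.45711361, -3.08621434]), 'moment': array([0.07405581, 0.48540518, 0.01899608]), 'grip_width': 0.012382030486019673}
(array([-3.200e-01, -2.018e+00, -1.000e-03]), np.float64(-0.2391481461490279), np.float64(81.73833342329374))
```

View pics/s2.png

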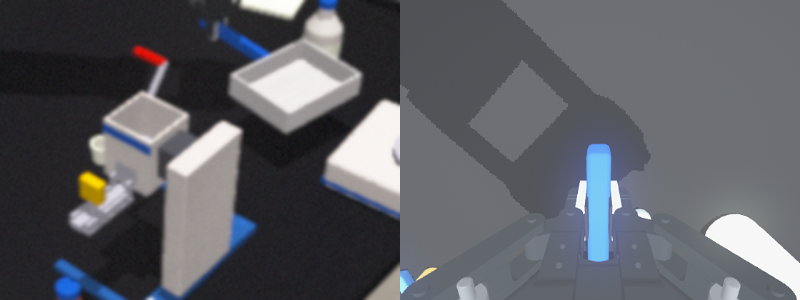

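Pan is held and appears level over its old place, underside ≈70 mm up (scene crop pan (295,85)). Five viewed. Carrying sideways.

Request:
{"name": "arm_command", "arguments": {"targets": [-0.02,-0.1,0.06,-0.02,-1,-0.05,-0.25,0.06,-0.05,-1,-0.07,-0.4,0.06,-0.1,-1,-0.1,-0.55,0.06,-0.15,-1,-0.12,-0.7,0.06,-0.2,-1,-0.14,-0.85,0.06,-0.24,-1,-0.15,-0.95,0.06,-0.24,-1,-0.15,-1,0.06,-0.24,-1,-0.15,-1,0.06,-0.24,-1]}}

```text
clock: 3.67
tool_pos: [0.4691, 0.1644, 0.0727]
orientation: [-0.0, -0.021, 1.0, -0.0]
force: [0.4, 0.1, -2.6]
grip_width: 0.0122
```

```bash
python3 - <<'E'
from h import *
s=manip.state();print(s["tool_pos"],s["grip_width"])
c=manip.get_calibration("top");im=manip.read_camera("top");cv2.imwrite("pics/t2.png",cv2.resize(im[145:265,180:380],None,fx=4,fy=4,interpolation=cv2.INTER_CUBIC))
g=(.4733,-.0408); print(tool((*g,s["tool_pos"][2]),np.radians(92.5)))
E
```

```text
[0.46907456 0.16437    0.0726932 ] 0.01216895057925927
(array([ 2.400e-02, -1.031e+00,  1.000e-03]), np.float64(-0.0011881049502100774), np.float64(92.44653527724054))
```

Request:
{"name": "arm_command", "arguments": {"targets": [0,-0.1,0,0,-1,0,-0.25,0,0,-1,0.01,-0.4,0,0,-1,0.01,-0.55,0,0,-1,0.02,-0.7,0,0,-1,0.02,-0.83,0,0,-1,0.02,-0.93,0,0,-1,0.024,-1,0,0,-1,0.024,-1,0,0,-1,0.024,-1,0,0,-1]}}

```text
clock: 4.55
tool_pos: [0.4738, -0.0337, 0.073]
orientation: [-0.0, -0.022, 1.0, 0.0]
force: [0.4, -0.2, -2.1]
grip_width: 0.0121
```

```bash
python3 - <<'E'
from h import *
s=manip.state();print(s["tool_pos"],s["grip_width"],s["force"])
g=(.4733,-.0408); print(tool((*g,.0125),np.radians(92.5)))
im=manip.read_camera("top");a=cv2.resize(im[145:255,240:360],None,fx=4,fy=4,interpolation=cv2.INTER_CUBIC)
b=cv2.resize(manip.read_camera("scene")[160:310,210:360],(320,320))
cv2.imwrite("pics/t3.png",np.hstack([a[:320],b]) if 0 else np.hstack([a,cv2.copyMakeBorder(b,0,120,0,0,0)]))
E
```

```text
[ 0.47379229 -0.03368526  0.07301304] 0.012116938612087793 [ 0.40135274 -0.17695218 -2.10146489]
(array([ 0.004, -0.036,  0.303]), np.float64(0.00011436016298123812), np.float64(92.50514620733415))
```

View pics/t3.png

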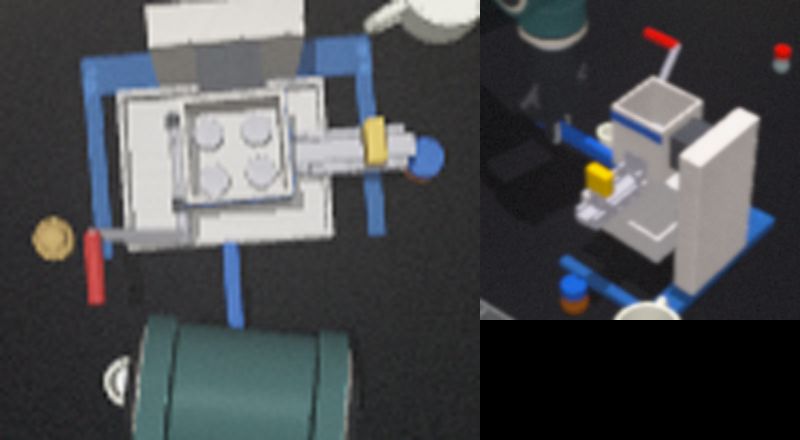

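Pan is held in the bay, corners at crop (117,92),(323,76),(332,236),(127,250). Six viewed. Checking the centring numerically.

```bash
python3 - <<'E'
from h import *
c=manip.get_calibration("top")
P=lambda q,z:plane(c,[(np.array(q)+.5)/4-.5+[240,145]],z)[0,:2].round(4)
q=[P(x,.101) for x in((117,92),(323,76),(332,236),(127,250))];print(q,np.mean(q,0))
for i in range(4):print(np.linalg.norm(q[i]-q[i-1]),end=' ')
d=(q[0]+q[1]-q[2]-q[3]);print('yaw',np.degrees(np.arctan2(d[1],d[0])))
f=[P(x,.014) for x in((82,60),(106,258),(371,40),(384,235))];print('feet outer',f)  # outer faces y=+-126
for a,b in((f[0],f[1]),(f[2],f[3])):
    d=a-b;print(np.degrees(np.arctan2(d[1],d[0])))
b=[P(x,.235) for x in((181,98),(289,88),(297,202),(186,208))];print('bin',b,np.mean(b,0))
print('knob',P((375,141),.199))
E
```

```text
[array([0.726 , 0.0629]), array([ 0.7342, -0.1067]), array([ 0.6024, -0.11  ]), array([0.5956, 0.0578])] [ 0.66455 -0.024  ]
0.13049969348623003 0.16979811541945924 0.1318413061221709 0.16793772655362463 yaw 1.8349351435305286
feet outer [array([0.7675, 0.0978]), array([0.5945, 0.0809]), array([ 0.7776, -0.1536]), array([ 0.6078, -0.1593])]
5.579399183916628
1.9226345857007976
bin [array([0.7005, 0.0071]), array([ 0.7057, -0.0742]), array([ 0.6197, -0.0777]), array([0.6175, 0.0055])] [ 0.66085  -0.034825]
knob [ 0.6681 -0.1401]
```

Request:
{"name": "arm_command", "arguments": {"targets": [0.01,-0.047,0,0,-1,0.01,-0.047,0.05,0,-1,0.01,-0.047,0.12,0,-1,0.01,-0.047,0.19,0,-1,0.01,-0.047,0.24,0,-1,0.01,-0.047,0.27,0,-1,0.01,-0.047,0.29,0,-1,0.01,-0.047,0.3,0,-1,0.01,-0.047,0.3,0,-1,0.01,-0.047,0.3,0,-1]}}

```text
clock: 5.48
tool_pos: [0.4724, -0.0436, 0.0141]
orientation: [0.001, -0.022, 1.0, -0.0]
force: [-2.4, 0.4, 1.8]
grip_width: 0.0119
```

Request:
{"name": "arm_command", "arguments": {"targets": [0,0,0,0,-0.5,0,0,0,0,-0.3,0,0,0,0,-0.3,0,0,0,0,-0.3,0,0,0,0,-0.3]}}

```text
clock: 5.9
tool_pos: [0.472, -0.0437, 0.0134]
orientation: [0.0, -0.022, 1.0, -0.0]
force: [0.4, -0.2, -0.4]
grip_width: 0.0298
```

```bash
python3 - <<'E'
from h import *
s=manip.state();print(s["tool_pos"],s["grip_width"],s["force"])
im=manip.read_camera("top");cv2.imwrite("pics/t4.png",cv2.resize(im[145:265,230:370],None,fx=5,fy=5,interpolation=cv2.INTER_CUBIC))
c=manip.get_calibration("top")
for z,k in((.04,"white"),(.042,"blue")):
    for a,ce,l in blobs(masks(im)[k][145:265,230:370],20):
        b=cv2.boxPoints(cv2.minAreaRect(np.argwhere(l)[:,::-1].astype(np.float32)));print(k,a,(ce+[230,145]).round(1),plane(c,[ce+[230,145]],z)[0].round(4))
E
```

```text
[ 0.47199142 -0.04365229  0.01337464] 0.029758286867218726 [ 0.43310485 -0.24019869 -0.3913936 ]
white 404 [295.1 149.9] [ 0.7934 -0.0249  0.04  ]
white 153 [347.1 147.6] [ 0.7958 -0.2026  0.04  ]
white 1898 [299.5 187.6] [ 0.6631 -0.0364  0.04  ]
white 67 [339.4 181.2] [ 0.6815 -0.1724  0.04  ]
white 94 [271.2 239.9] [0.4881 0.0644 0.04  ]
blue 59 [346.3 183.8] [ 0.6715 -0.1955  0.042 ]
blue 67 [300.7 217. ] [ 0.5631 -0.0377  0.042 ]
```

View pics/t4.png

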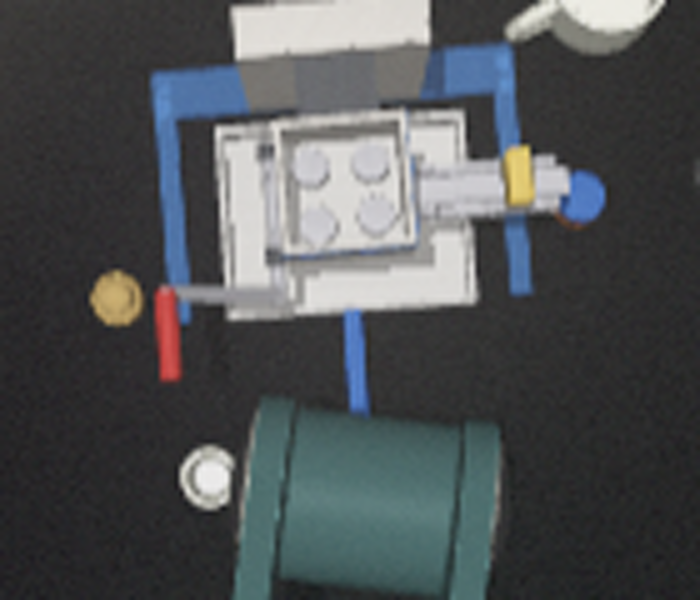

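Pan rests flat in the bay, corners (215,127),(465,110),(477,302),(228,320); all bystanders unmoved. Seven viewed.

```bash
python3 - <<'E'
from h import *
c=manip.get_calibration("top")
P=lambda q,z:plane(c,[(np.array(q)+.5)/5-.5+[230,145]],z)[0,:2].round(4)
q=[P(x,.04) for x in((215,127),(465,110),(477,302),(228,320))];print(q,np.mean(q,0))
d=(q[0]+q[1]-q[2]-q[3]);print('yaw',np.degrees(np.arctan2(d[1],d[0])))
f=[P(x,.014) for x in((153,80),(176,320),(513,50),(530,292))];print('feet outer',f)
f=[P(x,.014) for x in((178,120),(190,316),(500,110),(511,292))];print('feet inner',f)
for i in (0,2):
    d=f[i]-f[i+1];print(np.degrees(np.arctan2(d[1],d[0])))
b=[P(x,.235) for x in((273,122),(405,110),(416,243),(281,258))];print('bin',np.mean(b,0))
co=[P(x,.235) for x in((231,8),(431,0))];print('column top',co)
print('knob',P((518,176),.199),'crank',P((168,334),.24))
print(tool((.6655,-.139,.33),np.radians(92.5)))
E
```

```text
[array([0.7263, 0.0539]), array([ 0.733, -0.117]), array([ 0.6016, -0.1211]), array([0.594 , 0.0482])] [ 0.663725 -0.034   ]
yaw 2.128328987273665
feet outer [array([0.7641, 0.0976]), array([0.5965, 0.0854]), array([ 0.7777, -0.153 ]), array([ 0.6091, -0.1593])]
feet inner [array([0.7356, 0.0808]), array([0.599 , 0.0757]), array([ 0.736 , -0.1426]), array([ 0.6095, -0.1462])]
2.138161177643445
1.630111854725209
bin [ 0.662825 -0.032375]
column top [array([0.7709, 0.0327]), array([ 0.7722, -0.088 ])]
knob [ 0.6683 -0.1396] crank [0.5749 0.0748]
(array([-0.946, -0.519, -1.583]), np.float64(0.0008063879385507351), np.float64(92.53628745723478))
```

Request:
{"name": "arm_command", "arguments": {"targets": [0,0,-0.15,0,-0.3,0,0,-0.35,0,-0.3,0,0,-0.55,0,0,0,0,-0.75,0,0,0,-0.2,-0.95,0,0,0,-0.4,-1,0,0,0,-0.48,-1,0,0,0,-0.48,-1,0,0]}}

```text
clock: 6.62
tool_pos: [0.4766, -0.1433, 0.2151]
orientation: [0.001, -0.021, 1.0, -0.001]
force: [0.6, 0.6, -0.4]
grip_width: 0.0425
```

Request:
{"name": "arm_command", "arguments": {"targets": [0,0,-0.15,0,0,-0.1,0,-0.35,0,0,-0.3,0,-0.4,0,0,-0.5,0,-0.4,0,0,-0.7,0,-0.4,0,0,-0.85,0,-0.4,0,0,-0.94,0,-0.4,0,0,-0.94,0,-0.4,0,0,-0.94,0,-0.4,0,0]}}

```text
clock: 7.37
tool_pos: [0.6644, -0.1307, 0.292]
orientation: [-0.001, -0.022, 1.0, 0.0]
force: [-0.7, 0.4, 0.6]
grip_width: 0.0427
```

```bash
python3 - <<'E'
from h import *
c=manip.get_calibration("wrist");im=manip.read_camera("wrist");cv2.imwrite("pics/w2.png",im)
s=manip.state();print(s["clock"],s["tool_pos"],s["grip_width"])
for a,ce,l in blobs(masks(im)["yellow"],60):
    b=cv2.boxPoints(cv2.minAreaRect(np.argwhere(l)[:,::-1].astype(np.float32)))
    print(a,ce,b.round(0).tolist(),plane(c,[ce,*b],.1995).round(4).tolist())
print(tool((.667,-.139,.167),np.radians(92.1)))
E
```

```text
7.4167 [ 0.66379192 -0.13093046  0.29266536] 0.04279702485851156
656 [261.09908537 215.40396341] [[252.0, 196.0], [270.0, 195.0], [271.0, 234.0], [253.0, 235.0]] [[0.6666, -0.1442, 0.1995], [0.651, -0.152, 0.1995], [0.6498, -0.1379, 0.1995], [0.682, -0.1356, 0.1995], [0.6832, -0.1502, 0.1995]]
(array([-0.015, -0.041,  0.628]), np.float64(0.010061710324246938), np.float64(92.5527769645911))
```

View pics/w2.png

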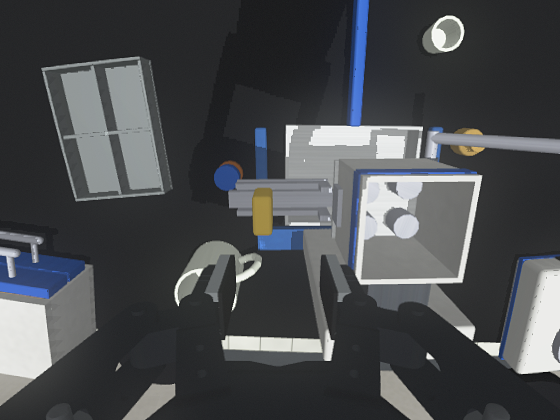

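Wrist view: knob (261,215) left of the finger gap, jar (228,176) clear, slugs visible in the bin. Eight viewed. Gripping the knob and drawing.

Request:
{"name": "arm_command", "arguments": {"targets": [-0.015,-0.056,0.15,0,0,-0.015,-0.056,0.35,0,0,-0.015,-0.056,0.5,0,0,-0.015,-0.056,0.6,0,0,-0.015,-0.056,0.628,0,0,-0.015,-0.056,0.628,0,-0.5,-0.015,-0.056,0.628,0,-1,-0.015,-0.056,0.628,0,-1,-0.015,-0.056,0.628,0,-1,-0.015,-0.056,0.628,0,-1,-0.015,-0.056,0.628,0,-1], "force": 50}}

```text
clock: 8.33
tool_pos: [0.6678, -0.1424, 0.17]
orientation: [0.001, -0.022, 1.0, -0.0]
force: [-6.6, -0.4, 8.3]
grip_width: 0.0151
```

Request:
{"name": "arm_command", "arguments": {"targets": [0,-0.03,0,0,-1,0,-0.08,0,0,-1,0,-0.12,0,0,-1,0,-0.15,0,0,-1,0,-0.16,0,0,-1,0,-0.17,0,0,-1,0,-0.17,0,0,-1,0,-0.17,0,0,-1]}}

```text
clock: 9.0
tool_pos: [0.6696, -0.1767, 0.17]
orientation: [0.001, -0.022, 1.0, -0.001]
force: [-2.1, -2.0, 6.1]
grip_width: 0.0151
```

Request:
{"name": "arm_command", "arguments": {"targets": [0,-0.01,0,0,-1,0,-0.015,0,0,-1,0,-0.015,0,0,-1,0,-0.015,0,0,-1]}}

```text
clock: 9.33
tool_pos: [0.6696, -0.1771, 0.17]
orientation: [0.001, -0.023, 1.0, 0.001]
force: [-4.9, 17.3, 9.5]
grip_width: 0.0153
```

Bolt is at its stop (17 N push back). Releasing, rising, moving above the crank.

Request:
{"name": "arm_command", "arguments": {"targets": [0,0.015,0,0,-0.5,0,0.015,0,0,0,0,0.015,0,0,0,0,0.015,0,0,0,0,0.015,-0.15,0,0,0,0.015,-0.35,0,0,0,0.015,-0.5,0,0,0,0.015,-0.63,0,0,0,0.015,-0.65,0,0]}}

```text
clock: 10.08
tool_pos: [0.6697, -0.1768, 0.3038]
orientation: [0.003, -0.022, 1.0, -0.001]
force: [-0.2, 0.1, 0.8]
grip_width: 0.0429
```

Request:
{"name": "arm_command", "arguments": {"targets": [0.05,0.15,0,0,0,0.1,0.3,0,0,0,0.15,0.45,0,0,0,0.2,0.6,0,0,0,0.25,0.75,0,0,0,0.3,0.9,0,0,0,0.32,0.96,0,0,0,0.32,0.96,0,0,0]}}

```text
clock: 10.75
tool_pos: [0.5959, 0.0147, 0.298]
orientation: [0.0, -0.023, 1.0, 0.0]
force: [-0.5, -0.2, -0.2]
grip_width: 0.0427
```

```bash
python3 - <<'E'
from h import *
c=manip.get_calibration("wrist");im=manip.read_camera("wrist");cv2.imwrite("pics/w3.png",im)
s=manip.state();print(s["clock"],s["tool_pos"],s["grip_width"])
for k in("red","yellow"):
  for a,ce,l in blobs(masks(im)[k],60):
    b=cv2.boxPoints(cv2.minAreaRect(np.argwhere(l)[:,::-1].astype(np.float32)))
    print(k,a,ce,b.round(0).tolist(),plane(c,[ce,*b],.2375 if k=="red" else .1995).round(4).tolist())
print(tool((.574,.0745,.29),np.radians(92.1)),tool((.574,.0745,.2165)))
E
```

```text
10.8 [0.59646448 0.01329476 0.29787367] 0.04298289453538898
red 67 [557.11940299 155.67164179] [[554.0, 148.0], [559.0, 148.0], [559.0, 163.0], [554.0, 163.0]] [[0.5361, 0.2001, 0.2375], [0.5312, 0.1962, 0.2375], [0.531, 0.1999, 0.2375], [0.5409, 0.203, 0.2375], [0.5411, 0.1993, 0.2375]]
red 1564 [364.30626598 197.75191816] [[350.0, 237.0], [357.0, 158.0], [378.0, 160.0], [371.0, 238.0]] [[0.5718, 0.0719, 0.2375], [0.6005, 0.0655, 0.2375], [0.5455, 0.0637, 0.2375], [0.546, 0.0774, 0.2375], [0.6012, 0.0804, 0.2375]]
yellow 345 [ 66.06956522 270.45217391] [[45.0, 290.0], [58.0, 242.0], [86.0, 249.0], [74.0, 297.0]] [[0.66, -0.1705, 0.1995], [0.6812, -0.1942, 0.1995], [0.6326, -0.1735, 0.1995], [0.6383, -0.1489, 0.1995], [0.6873, -0.1681, 0.1995]]
(array([0.098, 0.311, 0.039]), np.float64(0.01170410423251762), np.float64(92.62668469046329)) (array([0.098, 0.311, 0.407]), None, np.float64(92.62668469046329))
```

View pics/w3.png

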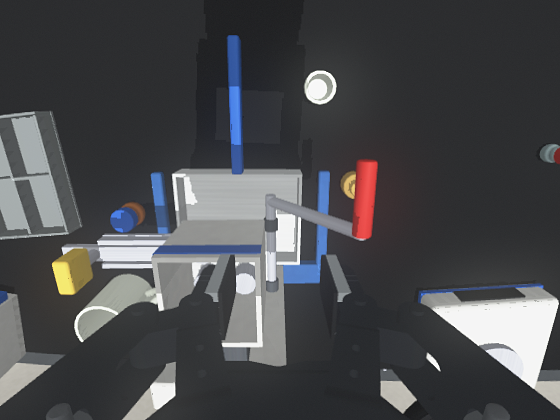

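Wrist view: crank handle (365,198), arm going left to the hinge; knob (66,270) drawn; slugs still in. Nine viewed. Gripping the crank.

Request:
{"name": "arm_command", "arguments": {"targets": [0.104,0.15,0,0,0,0.104,0.306,0,0,0,0.104,0.306,0,0,0,0.104,0.306,0.15,0,0,0.104,0.306,0.3,0,0,0.104,0.306,0.38,0,0,0.104,0.306,0.407,0,0,0.104,0.306,0.407,0,-1,0.104,0.306,0.407,0,-1,0.104,0.306,0.407,0,-1,0.104,0.306,0.407,0,-1,0.104,0.306,0.407,0,-1], "force": 50}}

```text
clock: 11.8
tool_pos: [0.5738, 0.0726, 0.2179]
orientation: [0.001, -0.022, 1.0, -0.0]
force: [3.0, -3.1, 5.1]
grip_width: 0.012
```

Request:
{"name": "arm_command", "arguments": {"targets": [0,0,0,0,-1]}}

```text
clock: 11.88
tool_pos: [0.5738, 0.0727, 0.2178]
orientation: [0.001, -0.022, 1.0, -0.0]
force: [3.6, -3.0, 5.5]
grip_width: 0.0122
```

Request:
{"name": "arm_command", "arguments": {"targets": [0,-0.045,-0.031,0,-1,0,-0.144,-0.079,0,-1,0,-0.251,-0.106,0,-1,0,-0.36,-0.112,0,-1,0,-0.469,-0.095,0,-1,0,-0.572,-0.058,0,-1,0,-0.643,-0.018,0,-1,0,-0.69,0.018,0,-1,0,-0.715,0.042,0,-1,0,-0.715,0.042,0,-1,0,-0.715,0.042,0,-1]}}

```text
clock: 12.8
tool_pos: [0.5801, -0.0706, 0.2087]
orientation: [0.001, -0.022, 1.0, -0.0]
force: [5.8, -4.7, 3.1]
grip_width: 0.0117
```

```bash
python3 - <<'E'
from h import *
s=manip.state();print(s["tool_pos"],s["grip_width"],s["force"])
a=manip.read_camera("scene")[170:320,210:360];b=manip.read_camera("top")[145:245,240:360]
w=manip.read_camera("wrist");cv2.imwrite("pics/w4.png",w)
cv2.imwrite("pics/s4.png",np.hstack([cv2.resize(a,(400,400)),cv2.resize(b,(400,400))]))
E
```

```text
[ 0.5801289  -0.07056579  0.20873584] 0.011672540149989847 [ 5.78185195 -4.7317899   3.05408364]
```

View pics/s4.png

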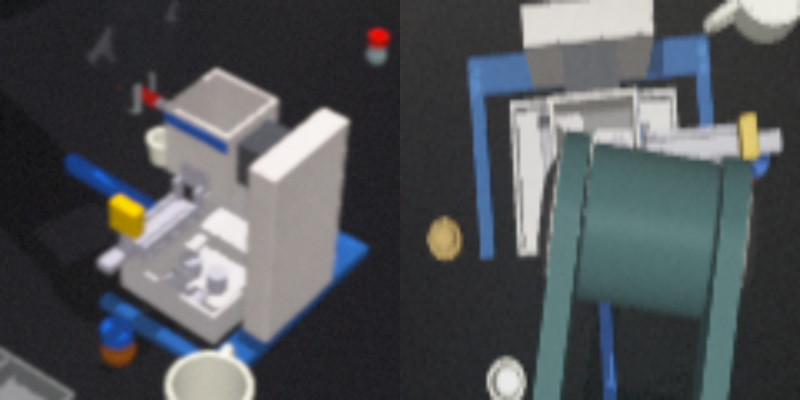

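Slugs appear in the pan (scene crop (195,265),(215,280)); door near open (≈1.42). Ten viewed. A last nudge to the stop, then a look into the bin.

Request:
{"name": "arm_command", "arguments": {"targets": [0,-0.007,0.006,0,-1,0,-0.014,0.012,0,-1,0,-0.018,0.016,0,-1,0,-0.018,0.016,0,-1]}}

```text
clock: 13.28
tool_pos: [0.5803, -0.0725, 0.2069]
orientation: [0.002, -0.023, 1.0, 0.001]
force: [1.7, 7.6, 12.2]
grip_width: 0.0122
```

```bash
python3 - <<'E'
from h import *
a=manip.read_camera("scene")[235:310,235:310]
w=manip.read_camera("wrist")
cv2.imwrite("pics/s5.png",np.hstack([cv2.resize(a,(400,420),interpolation=cv2.INTER_CUBIC),w[:,80:480]]))
E
```

```text
(no output)
```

View pics/s5.png

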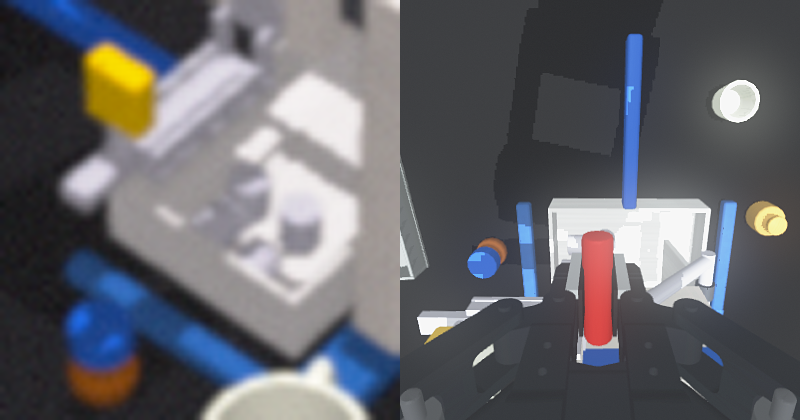

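Door is at its stop (145 mm of crank travel, push-back felt); slugs lie in the pan and crank and bystanders look as expected. Eleven viewed. Closing.

Request:
{"name": "arm_command", "arguments": {"targets": [0,0.025,-0.022,0,-1,0,0.067,-0.058,0,-1,0,0.161,-0.116,0,-1,0,0.264,-0.153,0,-1,0,0.373,-0.17,0,-1,0,0.482,-0.164,0,-1,0,0.589,-0.137,0,-1,0,0.639,-0.116,0,-1,0,0.688,-0.089,0,-1,0,0.72,-0.065,0,-1,0,0.737,-0.053,0,-1,0,0.737,-0.053,0,-1]}}

```text
clock: 14.38
tool_pos: [0.573, 0.073, 0.2167]
orientation: [0.0, -0.022, 1.0, -0.001]
force: [-6.0, -7.6, 9.9]
grip_width: 0.0122
```

Request:
{"name": "arm_command", "arguments": {"targets": [0,0.01,0.008,0,-1,0,0.015,0.012,0,-1,0,0.015,0.012,0,-1,0,0.015,0.012,0,-1]}}

```text
clock: 14.72
tool_pos: [0.5731, 0.0736, 0.2163]
orientation: [0.001, -0.021, 1.0, -0.003]
force: [-13.9, -27.6, 26.9]
grip_width: 0.012
```

Request:
{"name": "arm_command", "arguments": {"targets": [0,-0.007,-0.006,0,-1,0,-0.007,-0.006,0,-0.4,0,-0.007,-0.006,0,0,0,-0.007,-0.006,0,0,0,-0.007,-0.006,0,0,0,-0.007,-0.15,0,0,0,-0.007,-0.3,0,0,0,-0.007,-0.42,0,0,0,-0.007,-0.42,0,0]}}

```text
clock: 15.47
tool_pos: [0.5738, 0.0757, 0.3022]
orientation: [0.003, -0.022, 1.0, 0.0]
force: [0.4, -0.6, 0.1]
grip_width: 0.0428
```

Request:
{"name": "arm_command", "arguments": {"targets": [-0.03,-0.1,0,0,0,-0.08,-0.25,0,0,0,-0.13,-0.4,0,0,0,-0.18,-0.55,0,0,0,-0.23,-0.7,0,0,0,-0.28,-0.85,0,0,0,-0.33,-0.95,0,0,0,-0.33,-1,0,0,0,-0.33,-1,0,0,0]}}

```text
clock: 16.22
tool_pos: [0.6478, -0.1231, 0.2956]
orientation: [-0.001, -0.021, 1.0, 0.0]
force: [-0.7, -0.5, -1.0]
grip_width: 0.0422
```

```bash
python3 - <<'E'
from h import *
im=manip.read_camera("wrist");c=manip.get_calibration("wrist")
for k,z in(("red",.2375),("yellow",.1995)):
  for a,ce,l in blobs(masks(im)[k],100):print(k,a,ce,plane(c,[ce],z)[0].round(4))
print(tool((.6695,-.177,.171),np.radians(92.3)))
E
```

```text
yellow 747 [212.40562249 229.1124498 ] [ 0.6648 -0.1752  0.1995]
(array([-0.098, -0.281,  0.625]), np.float64(0.004078690193457327), np.float64(92.48354105870558))
```

Request:
{"name": "arm_command", "arguments": {"targets": [-0.098,-0.15,0,0,0,-0.098,-0.281,0,0,0,-0.098,-0.281,0.1,0,0,-0.098,-0.281,0.3,0,0,-0.098,-0.281,0.48,0,0,-0.098,-0.281,0.59,0,0,-0.098,-0.281,0.62,0,0,-0.098,-0.281,0.62,0,-1,-0.098,-0.281,0.62,0,-1,-0.098,-0.281,0.62,0,-1,-0.098,-0.281,0.62,0,-1,-0.098,-0.281,0.62,0,-1]}}

```text
clock: 17.27
tool_pos: [0.6704, -0.1767, 0.1752]
orientation: [0.001, -0.022, 1.0, -0.0]
force: [-1.7, 2.3, 7.5]
grip_width: 0.0153
```

Request:
{"name": "arm_command", "arguments": {"targets": [0,0.03,0,0,-1,0,0.07,0,0,-1,0,0.11,0,0,-1,0,0.14,0,0,-1,0,0.16,0,0,-1,0,0.175,0,0,-1,0,0.18,0,0,-1,0,0.18,0,0,-1,0,0.18,0,0,-1]}}

```text
clock: 18.02
tool_pos: [0.6685, -0.1409, 0.1753]
orientation: [0.001, -0.022, 1.0, -0.0]
force: [-4.6, 1.4, 8.6]
grip_width: 0.0153
```

Travelled 35.8 mm; a further small push finds the home stop.

Request:
{"name": "arm_command", "arguments": {"targets": [0,0.008,0,0,-1,0,0.014,0,0,-1,0,0.014,0,0,-1,0,0.014,0,0,-1]}}

```text
clock: 18.35
tool_pos: [0.6685, -0.1405, 0.1753]
orientation: [0.001, -0.021, 1.0, -0.002]
force: [-3.8, -15.3, 5.3]
grip_width: 0.0149
```

Request:
{"name": "arm_command", "arguments": {"targets": [0,0.004,0,0,-0.5,0,0,0,0,0,0,0,0,0,0,0,0,0,0,0,0,0,-0.15,0,0,0,0,-0.35,0,0,0,0,-0.55,0,0,0,0,-0.75,0,0,0,0,-0.8,0,0,0,0,-0.8,0,0]}}

```text
clock: 19.18
tool_pos: [0.6687, -0.138, 0.3377]
orientation: [0.003, -0.022, 1.0, -0.001]
force: [-0.3, 0.3, -0.2]
grip_width: 0.0426
```

Request:
{"name": "arm_command", "arguments": {"targets": [0.1,-0.15,0,0,0,0.3,-0.3,0,0,0,0.5,-0.5,0,0,0,0.7,-0.7,0,0,0,0.9,-0.9,0,0,0,1,-1,0,0,0,1,-1,0,0,0,1,-1,0,0,0]}}

```text
clock: 19.85
tool_pos: [0.4733, -0.3505, 0.332]
orientation: [-0.001, -0.02, 1.0, -0.0]
force: [-0.1, 0.2, 0.2]
grip_width: 0.043
```

```bash
python3 - <<'E'
from h import *
print(manip.state()["clock"],manip.state()["tool_pos"])
a=manip.read_camera("scene");b=manip.read_camera("top");cv2.imwrite("pics/te.png",b)
c=manip.get_calibration("top");o=cv2.imread("pics/top0.png")
for n,im in(("start",o),("end",b)):
  for k,z in(("red",.24),("yellow",.1995),("blue",.042),("white",.04)):
    for A,ce,l in blobs(masks(im)[k][145:265,120:365],25):print(n,k,A,(ce+[120,145]).round(1),plane(c,[ce+[120,145]],z)[0].round(4))
cv2.imwrite("pics/e.png",np.hstack([cv2.resize(a[235:310,235:310],(360,400),interpolation=cv2.INTER_CUBIC),cv2.resize(b[145:255,240:360],(440,400),interpolation=cv2.INTER_CUBIC)]))
E
```

```text
19.85 [ 0.47325168 -0.35049173  0.33200001]
start red 72 [263.  211.8] [0.5736 0.0754 0.24  ]
start red 27 [170.8 223.8] [0.5451 0.3531 0.24  ]
start blue 62 [346.4 184. ] [ 0.6709 -0.1956  0.042 ]
start blue 62 [128.1 209.6] [0.6042 0.5536 0.042 ]
start blue 177 [182.5 238.8] [0.4996 0.3666 0.042 ]
start white 845 [181.5 151.9] [0.7984 0.3666 0.04  ]
start white 405 [295.1 149.9] [ 0.7933 -0.0249  0.04  ]
start white 154 [347.  147.7] [ 0.7958 -0.2024  0.04  ]
start white 891 [302.4 182.2] [ 0.6813 -0.0467  0.04  ]
start white 1844 [190.  192.3] [0.658  0.3388 0.04  ]
start white 67 [339.4 181.2] [ 0.6815 -0.1724  0.04  ]
start white 60 [277.7 202.6] [0.614  0.0391 0.04  ]
start white 194 [136.  211.1] [0.5983 0.5267 0.04  ]
start white 103 [271.6 240. ] [0.488  0.0629 0.04  ]
end red 71 [263.1 211.8] [0.5736 0.0753 0.24  ]
end red 49 [170.8 223.6] [0.5458 0.353  0.24  ]
end blue 58 [346.3 183.8] [ 0.6717 -0.1956  0.042 ]
end blue 65 [128.2 209.6] [0.6042 0.5534 0.042 ]
end blue 176 [301.7 231.8] [ 0.5128 -0.0395  0.042 ]
end white 842 [181.5 151.9] [0.7984 0.3666 0.04  ]
end white 405 [295.1 149.9] [ 0.7933 -0.0249  0.04  ]
end white 154 [347.  147.7] [ 0.7958 -0.2024  0.04  ]
end white 1887 [299.4 187.6] [ 0.6632 -0.0359  0.04  ]
end white 70 [338.7 181.1] [ 0.6818 -0.1703  0.04  ]
end white 195 [136.1 211.1] [0.5985 0.5266 0.04  ]
end white 103 [271.6 240. ] [0.488  0.0629 0.04  ]
```

View pics/e.png

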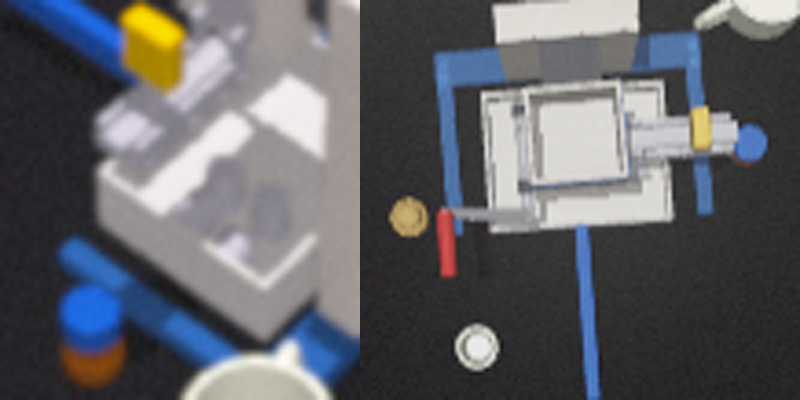

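Final view: bin empty, door shut, crank at its start place, knob home, pan centred, slugs in the pan, bystanders unmoved. Twelve viewed. Handing in.

```bash
python3 -c "
from rig import manip
print(manip.job_done())"
```

```text
the job is handed in; nothing more can be done
None
```

The job is done and handed in at about 20 s of the 72 s allowed. The pan is under the hopper with the slugs in it, and the door is shut and bolted.

- **Pan:** I carried it by its handle to the hopper and set it flat on the bench with the handle to the front. The top camera put it within about 1 to 2 mm of the hopper's centre, with its yaw matching the hopper's.
- **Door and bolt:** I drew the bolt until it hit its stop. I swung the door to its open stop (145 mm of crank travel), then shut it against its stop. I pushed the bolt home until it met resistance, after 36 mm of travel.
- **Last checks:** The bin is empty and the crank handle is within 0.1 px of where it started. The vial, reagent bottle, crucible and jar came out within about 1 mm. I judged the brass weight only by eye, and did not check the tray and mouse after the moves.

Two checks were not conclusive:
- **Slug count:** I could make out only about three of the four slugs clearly in the blurred pan view. That all four are there follows from the empty bin and nothing lying on the bench in view.
- **Bolt reading:** A pale patch beside the knob measured about 2 mm off its starting place. The force at the home stop still says the bolt is fully in.

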